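# Fit the comparison stage and bring up the light

### The job

Pick up the loose two-window stage by its grip and set it gently down on the microscope's light base, the wide hole over the wide peg and the narrow hole over the narrow one, until it lies flat and fully home; do not drop it on. Then slide the dimmer along its track until its line stands at the tip of the metal pointer, and leave everything else where it is.

Things in the scene. Friction and masses are not known exactly. Their poses are not given: they have to be found in the camera images.
- stage: The loose stage, flat on the table: aluminium plate 90 (x) x 170 (y) x 10 mm, about 0.4 kg, with two flush round white windows and between them an upright black grip, a fin 60 mm long in x and 14 mm thick in y, centred, its top 55 mm above the plate's underside; pinch it across its thickness. Two through holes at diagonal corners. Origin: centre of its underside; z up.
- hole_wide (a point): Centre of the stage's wide hole (17 mm across), on its underside; at x = -28, y = +68 mm of the stage.
- hole_narrow (a point): Centre of the stage's narrow hole (11 mm across), on its underside; at x = +28, y = -68 mm of the stage.
- lightbase: The light base: a white box 210 (x) x 260 (y) x 45 mm, fixed. On its flat top: two steel pegs and two round panes on the +x half, the dimmer on the -x half. The seated stage is centred at x = +38, y = 0 mm, its underside on the base's top (z = 45 mm), its axes along the base's. Origin: centre of its underside; z up.
- peg_wide (a point): Foot of the wide steel peg (14 mm thick) on the base's top, at x = +10, y = +68, z = 45 mm of the base. Both pegs are 18 mm tall, the upper 8 mm tapered to a narrow tip; they stand up through the seated stage.
- peg_narrow (a point): Foot of the narrow steel peg (8 mm thick) on the base's top, at x = +66, y = -68, z = 45 mm of the base.
- dimmer (a joint): Travel of the dimmer grip, 0 to 0.11 m, growing towards the base's +y; it stays where it is left and takes about 1.5 N to slide. At value q the grip's centre is at x = -65, y = q - 55 mm of the base.
- dimmer_top (a point): Centre of the top of the dimmer grip, 72 mm above the table: a black block 24 (x) x 14 (y) x 26 (z) mm on a straight track along the base's y, with a white line across its top (along x).
- clip: The pointer: a flat dark steel marker 4 mm high, 14 mm wide, fixed on the base's top beside the track on its -x side, its tip pointing to the track (+x). Origin: on the pointer's middle line, on the base's top, at x = -92 mm of the base; axes along the base's. The dimmer is set when its line has the same y in the base's frame as this origin.
- dish: Bystander: shallow glass dish, 70 mm across, 18 mm high, on the table between stage and base, towards the robot. Origin: centre of its underside.
- jar: Bystander: small amber sample jar, 36 mm across, 55 mm high, between stage and base. Origin: centre of its underside.
- loupe: Bystander: black hand loupe, 38 mm across, 32 mm high, beyond the jar. Origin: centre of its underside.
- driver: Bystander: screwdriver 160 mm long lying along y at the far side of the table. Origin: on its underside.
- brush: Bystander: brush 170 mm long lying along y at the far side of the table. Origin: on its underside.
- wash: Bystander: white bottle, 64 mm across, 140 mm high, far to the right. Origin: centre of its underside.
- tray: Bystander: grey divided tray, 160 x 110 x 30 mm, far to the left. Origin: centre of its underside.
Mind the look-alikes: they are no part of the job. What is shaped like the stage but green or yellow is not meant.

How it is judged:
By the outcome, as a careful person would: the job done as asked, in the order asked, and still so for the second after the job is handed in, with the robot touching nothing.
It also fails if it takes over 51 s, if anything falls off the work surface, if the arm or the gripper's body presses on something with over 40 N, if the wrist force passes 120 N, or if a joint passes its speed limit or range.

### The arm

A 7-joint arm with a two-finger parallel gripper is mounted at the origin on the work surface. World frame = base frame: x ahead of the robot, y to its left, z up, the work surface at z = 0. Lengths are in m, angles in rad, forces in N, time in s.
With the tool pointing down it reaches from about 0.35 to 0.9 m from the base axis. Payload 19.9 kg.
Tool frame: the origin (TCP) lies at the very end of the fingers, on their centre line; the grasp point (between the pads) lies 19 mm behind it; z points along the fingers, y is the line along which they close (so a half turn about z gives the same grasp; the last joint's range is limited). The gripper opens to 94 mm and grips with 3 to 60 N. Pads are 16 mm wide; open, the fingers measure 119 mm over their backs; the gripper's body (75 mm by 177 mm) begins 78 mm behind the grasp point.
Start: joints at [-1.347, 0.417, -0.01, 1.614, 0.005, 1.111, -0.053], TCP at [0.164, 0.603, 0.205] pointing down, gripper open.
Joint ranges: [-2.81, 2.81], [-0.39, 2.02], [-1.27, 1.25], [0.06, 2.57], [-1.19, 4.33], [0.19, 2], [-2.82, 2.82]. Speed limits (rad/s): [1.89, 1.89, 2.39, 2.39, 3.01, 3.01, 3.01].

### API

Orientations are given as a 3x3 rotation matrix whose columns are the frame's x, y, z axes.
In Python, from station import arm gives the robot as it stands. The module is installed in compiled form; this text tells all that it offers.
- The arm moves only by the tool servo_tool, never from a script. Its argument "moves" is one flat list of numbers, 7 for each row, row after row: the turn, a rotation vector about the tool's x, y, z scaled (see below), then the shift along the tool's x, y, z scaled (see below), then the opening, from -1 (shut) to 1 (fully open). In form: [rx, ry, rz, tx, ty, tz, claw, rx, ry, rz, tx, ty, tz, claw, ...]. A call has 1 to 8 rows; each row is the pose to reach, as a shift and turn from the pose commanded when the call began, along the tool's axes at that moment, turning the shorter way round; what a row does not reach only later rows make up. The controller multiplies each number of a shift by 500 mm and each number of a turn by pi rad. A row lasts 1/12 s, in which the tool goes at most 41.7 mm and 7.16 degrees, less where a joint would pass 70% of its speed; a pose out of reach is approached as far as the arm can. A call with a number of a shift or a turn outside -1 to 1 is refused whole. A call with a gripper value outside its range is refused whole. The fingers move at their own pace and stop on an object; "newtons" is the grip in N (left out, the last holds). Time passes only in rows, so rows that repeat a pose let the fingers close. It gives the time, the measured TCP pose, the force, the opening and the grip force at its end, in the units of the state.
- arm.get_obs(): the state, without advancing time (a new reading comes with each control period).
- arm.grab_frame(name): name is "scene" or "top"; returns the picture (420x560x3 uint8, red, green, blue); there is no depth.
- arm.camera_info(name): a dict with "mtx" (3x3 intrinsics, pixels), "R" (3x3) and "t" (3): a world point X has camera coordinates R X + t. Camera axes: x right, y down, z forward; pixel columns grow to the right and rows downward; lengths in m; the calibration is good to about 2 mm. A picture is of the moment at which its call begins. camera_info takes no time and is no camera call.
- arm.sign_off(): hands the job in; it is judged then, once.
Trained networks look in the newest picture that a camera, given by its name, has taken for a name from the list of things; names that differ only in an ending like _2 or _b are one class to them, and where a whole thing is asked for, a point or a joint stands for the part that bears it (a point fixed in the world has none). Each returns a list of dicts, best first, with "p" (0 to 1); they miss things now and then, are a little off and sometimes report something else, mostly with a low value. They report only what shows in the picture. A call takes as long as a camera call. They do not tell look-alikes from the thing itself.
- arm.cut_out(camera, thing): "mask" (420x560 bool, what is visible of it) and "at" ([column, row] in pixels, amid what is visible of it).
- arm.mark_of(camera, thing): "at" ([column, row] in pixels: a listed point, or the origin of a listed thing).
The state is a dict: "time": time; "qpos": joint angles; "qd": joint speeds; "joint_efforts": joint torques, N m; "position": TCP position; "eef_rot": TCP orientation; "force": force on the tool from outside, world axes, zero at the start; "moment": the same for the moment, N m; "gripper_width": finger opening in m; "finger_force": force on a finger pad.
Only numpy, scipy, OpenCV 4.12 (cv2) and the standard library are available. Lean on these libraries where they do the work, as an engineer would, in place of code of your own. Each camera call takes 0.05 s, during which the arm holds its last target. There are 200 camera calls.

## Working session

There is one attempt and no reset: what is moved stays moved. The work goes in short steps, Python scripts to look and compute and a tool call to move; the robot and the scene stay as the last step left them, time stands still between calls to the robot, and variables do not carry over. Pictures are saved under pics/ and viewed, at most 10 in all, crops included, and the job is handed in when it is done.

Besides the shell and the picture viewer there is one more tool, called after "Request:" in YAML: its name, and indented under it one key for each argument. servo_tool: Moves the arm, as the interface text tells. Shifts and turns lie within -1 to 1; 1 stands for 500 mm of shift or pi rad of turn. Its arguments: {"type":"object","properties":{"moves":{"type":"array","items":{"type":"number","minimum":-1,"maximum":1}},"newtons":{"type":"number"}},"required":["moves"]}

```bash
mkdir -p pics; cat > h.py <<'E'
import numpy as np, cv2
from station import arm
def P(c):
    i=arm.camera_info(c); return np.array(i['mtx']),np.array(i['R']),np.array(i['t'])
def ray(c,uv):
    K,R,t=P(c); d=R.T@np.linalg.solve(K,[uv[0],uv[1],1]); return -R.T@t,d
def at_z(c,uv,z):
    o,d=ray(c,uv); return o+d*(z-o[2])/d[2]
def tri(u1,u2):
    A=np.zeros((3,3));b=np.zeros(3);L=[ray('scene',u1),ray('top',u2)]
    for o,d in L:
        d=d/np.linalg.norm(d);M=np.eye(3)-np.outer(d,d);A+=M;b+=M@o
    X=np.linalg.solve(A,b); return X,[np.linalg.norm(np.cross(X-o,d/np.linalg.norm(d))) for o,d in L]
def proj(c,X):
    K,R,t=P(c);p=K@(R@np.asarray(X)+t);return p[:2]/p[2]
E
python3 - <<'E'
from h import *
for c in('scene','top'):
    cv2.imwrite(f'pics/{c}0.png',arm.grab_frame(c)[:,:,::-1])
    for n in('stage','hole_wide','hole_narrow','lightbase','peg_wide','peg_narrow','dimmer_top','clip'):
        print(c,n,[(np.round(d['at'],1).tolist(),round(d['p'],2)) for d in arm.mark_of(c,n)])
print(arm.get_obs()['time'],arm.camera_info('top'))
E
```

```text
scene stage [([235.0, 139.5], 0.69), ([174.2, 131.1], 0.65), ([199.2, 197.0], 0.62)]
scene hole_wide [([224.9, 190.2], 0.89), ([175.0, 143.7], 0.73), ([238.6, 125.3], 0.57)]
scene hole_narrow [([169.9, 115.2], 0.95), ([234.9, 158.2], 0.85), ([179.0, 199.0], 0.59)]
scene lightbase [([364.5, 246.9], 0.72)]
scene peg_wide [([390.5, 247.1], 0.7)]
scene peg_narrow [([339.7, 256.5], 0.57)]
scene dimmer_top [([388.1, 249.2], 0.48), ([352.9, 214.9], 0.46)]
scene clip [([364.5, 245.3], 0.65), ([375.7, 212.6], 0.43)]
top stage [([345.3, 227.7], 0.76), ([413.2, 285.7], 0.59), ([351.1, 294.3], 0.56)]
top hole_wide [([361.9, 314.2], 0.82), ([329.6, 239.8], 0.79), ([401.1, 270.3], 0.69)]
top hole_narrow [([360.7, 214.2], 0.93), ([344.3, 276.4], 0.66), ([428.7, 298.6], 0.6)]
top lightbase [([213.5, 226.1], 0.64)]
top peg_wide [([192.5, 227.5], 0.95)]
top peg_narrow [([226.5, 207.3], 0.95), ([150.1, 216.2], 0.47)]
top dimmer_top [([225.1, 237.5], 0.4)]
top clip []
0.9 {'mtx': array([[453.73934444,   0.        , 276.16283504],
       [  0.        , 453.73934444, 218.15480383],
       [  0.        ,   0.        ,   1.        ]]), 'R': array([[ 1.65003122e-02, -9.99859251e-01,  3.03617813e-03],
       [-9.80253355e-01, -1.67750744e-02, -1.97032883e-01],
       [ 1.97056082e-01,  2.74880285e-04, -9.80392179e-01]]), 't': array([0.00313432, 0.52962171, 1.65182277])}
```

View pics/scene0.png

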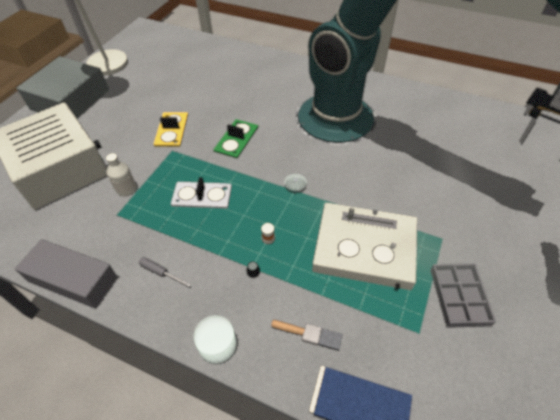

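View pics/top0.png

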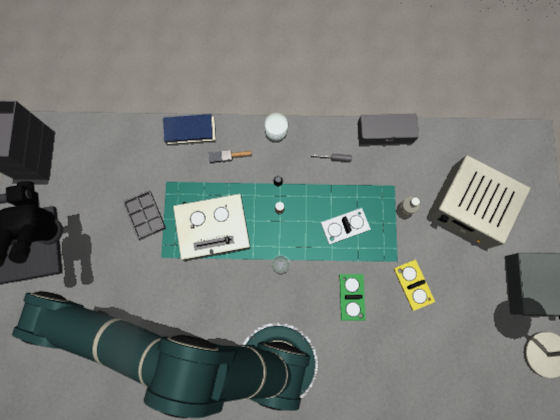

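The candidates are the aluminium plate at scene (200,194) / top (345,227), the green one at scene (236,138) / top (352,296), and the yellow one at scene (171,129) / top (413,285). The aluminium plate with the black fin fits the description. The base is at scene (366,245) / top (211,227). I'll confirm in one enlarged crop.

```bash
python3 - <<'E'
from h import *
s=cv2.imread('pics/scene0.png');t=cv2.imread('pics/top0.png')
z=lambda a:cv2.resize(a,(400,300),interpolation=cv2.INTER_CUBIC)
a=np.vstack([np.hstack([z(t[197:257,305:385]),z(t[185:269,155:267])]),np.hstack([z(s[164:224,160:240]),z(s[194:290,306:434])])])
cv2.imwrite('pics/crop.png',a)
E
```

```text
(no output)
```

View pics/crop.png

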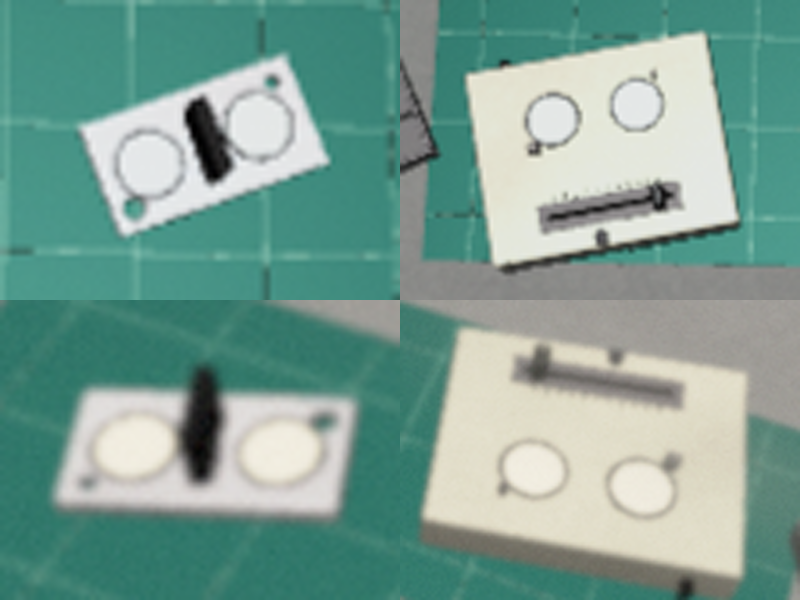

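```bash
python3 - <<'E'
from h import *
S=dict(hw=((224.9,190.2),(329.6,239.8)),hn=((179,199),(360.7,214.2)),stage=((199.2,197),(345.3,227.7)),
pw=((390.5,247.1),(192.5,227.5)),base=((364.5,246.9),(213.5,226.1)))
for k,(a,b) in S.items(): 
    X,e=tri(a,b);print(k,X.round(4),np.round(e,4))
for c in('scene','top'):
    for n in('stage','lightbase'):
        print(c,n,[(np.round(d['at'],1).tolist(),round(d['p'],2),int(d['mask'].sum())) for d in arm.cut_out(c,n)])
print(arm.camera_info('scene'))
o=arm.get_obs();print(o['position'],o['eef_rot'],o['force'],o['gripper_width'])
E
```

```text
hw [ 0.4609 -0.1979 -0.0048] [0.0031 0.0031]
hn [ 0.5577 -0.3108  0.0065] [0.0044 0.0044]
stage [ 0.5113 -0.2611 -0.0127] [0.004 0.004]
pw [0.4913 0.3252 0.0382] [0.0017 0.0017]
base [0.5019 0.2553 0.0116] [0.0036 0.0036]
scene stage [([173.5, 130.7], 0.79, 863), ([232.6, 139.9], 0.69, 983), ([200.7, 192.3], 0.57, 1337)]
scene lightbase [([369.8, 245.3], 0.93, 7185), ([267.7, 234.2], 0.31, 231)]
top stage [([352.8, 295.8], 0.83, 1122), ([415.5, 287.1], 0.74, 1124), ([346.9, 228.5], 0.68, 1070), ([211.7, 226.7], 0.5, 3710)]
top lightbase [([211.7, 226.7], 0.82, 3870)]
{'mtx': array([[411.54896441,   0.        , 278.95785166],
       [  0.        , 411.54896441, 208.86172635],
       [  0.        ,   0.        ,   1.        ]]), 'R': array([[-0.40932859,  0.91226976, -0.01462847],
       [ 0.72227573,  0.31420016, -0.61611365],
       [-0.55746558, -0.26275872, -0.78752142]]), 't': array([ 0.20367624, -0.33159662,  1.48465271])}
[0.16355586 0.60319083 0.20542607] [[-9.65144799e-01  2.61716481e-01 -2.09100674e-05]
 [ 2.61716482e-01  9.65144795e-01 -8.73923546e-05]
 [-2.69077681e-06 -8.98187858e-05 -9.99999996e-01]] [-0.10715513  0.27746036 -0.64483423] 0.09392005684742923
```

```bash
cat >> h.py <<'E'
from scipy.optimize import least_squares
def contour(img,box,thr,ch=0,k=6):
    x0,y0,x1,y1=box; a=cv2.resize(img[y0:y1,x0:x1,ch],None,fx=k,fy=k,interpolation=cv2.INTER_CUBIC)
    cs,_=cv2.findContours((a>thr).astype(np.uint8),cv2.RETR_EXTERNAL,cv2.CHAIN_APPROX_NONE)
    c=max(cs,key=cv2.contourArea)[:,0].astype(float)
    return (c+.5)/k-.5+[x0,y0]
def fit(obs,dim,p0,fixz=None,z0=0.):
    L,W,H=dim
    def res(p):
        c,s=np.cos(p[2]),np.sin(p[2]); z=p[3] if len(p)>3 else z0
        X=[[p[0]+c*i*L/2-s*j*W/2,p[1]+s*i*L/2+c*j*W/2,z+h] for i in(-1,1) for j in(-1,1) for h in(0,H)]
        r=[]
        for cam,ct in obs:
            K,R,t=P(cam);q=(np.array(X)@R.T+t)@K.T;q=(q[:,:2]/q[:,2:]).astype(np.float32)
            hull=cv2.convexHull(q*16)
            r+=[cv2.pointPolygonTest(hull,(float(u*16),float(v*16)),True)/16 for u,v in ct[::3]]
        return np.array(r)
    f=least_squares(res,p0,loss='soft_l1',f_scale=.3,diff_step=1e-4,x_scale=.01)
    return f.x,np.median(np.abs(f.fun))
E
python3 - <<'E'
from h import *
im={c:cv2.imread(f'pics/{c}0.png')[:,:,::-1] for c in('scene','top')}
for c,pts in(('top',[(345,215),(335,232),(380,250),(211,235),(211,260)]),('scene',[(186,185),(190,230),(330,240),(365,274),(440,240),(365,205)])):
    print(c,[im[c][v,u].tolist() for u,v in pts])
def thr(c,box):
    a=im[c][box[1]:box[3],box[0]:box[2],0];return cv2.threshold(np.ascontiguousarray(a),0,255,cv2.THRESH_OTSU)[0]
for name,bx,dim,p0 in(('stage',dict(top=(312,200,380,252),scene=(162,172,240,218)),(.09,.17,.01),(.51,-.255,.33)),
 ('base',dict(top=(165,187,260,266),scene=(306,196,426,294)),(.21,.26,.045),(.51,.25,.17))):
    o=[]
    for c in('top','scene'):
        T=thr(c,bx[c]);ct=contour(im[c],bx[c],T);o.append((c,ct));print(name,c,T,ct.min(0),ct.max(0))
    print('both',fit(o,dim,p0));print('both z',fit(o,dim,list(p0)+[0.]))
    for q in o: print(q[0],fit([q],dim,p0))
E
```

```text
top [[206, 207, 209], [228, 231, 232], [63, 137, 125], [228, 231, 224], [140, 140, 138]]
scene [[219, 213, 210], [52, 120, 107], [226, 222, 203], [150, 145, 132], [82, 127, 116], [161, 157, 152]]
stage top 138.0 [320.41666667 207.58333333] [370.25 243.75]
stage scene 132.0 [170.58333333 181.25      ] [230.75       206.91666667]
both (array([ 0.5128271 , -0.25506383,  0.36412315]), np.float64(0.46925991063874845))
both z (array([ 0.51364471, -0.25340405,  0.36119022,  0.00463856]), np.float64(0.2272790570005576))
top (array([ 0.5148083 , -0.2544904 ,  0.36077907]), np.float64(0.07030518133620532))
scene (array([ 0.51010521, -0.25602776,  0.36104327]), np.float64(0.32512265266798895))
base top 151.0 [173.08333333 193.58333333] [249.25 259.25]
base scene 142.0 [312.75       195.58333333] [425.41666667 282.91666667]
both (array([0.47406426, 0.25415922, 0.20300802]), np.float64(1.107433870481683))
both z (array([0.49294489, 0.25819949, 0.20482988, 0.03450845]), np.float64(1.757428002022556))
top (array([0.50338238, 0.25961499, 0.20341853]), np.float64(0.6071735796167761))
scene (array([0.47257461, 0.25402712, 0.20049304]), np.float64(0.5017812123841978))
```

```bash
python3 - <<'E'
from h import *
im={c:cv2.imread(f'pics/{c}0.png')[:,:,::-1] for c in('scene','top')}
for name,bx,dim,z,th,p0 in(('stage',dict(top=(312,200,380,252),scene=(162,172,240,218)),(.09,.17,.0),.01,dict(top=145,scene=150),(.513,-.255,.36)),
 ('base',dict(top=(165,187,260,266),scene=(306,196,426,294)),(.21,.26,0),.045,dict(top=172,scene=185),(.5,.257,.2))):
    o=[]
    for c in('top','scene'):
        ct=contour(im[c],bx[c],th[c]);o.append((c,ct));print(name,c,ct.min(0),ct.max(0))
    print('both z',fit(o,dim,list(p0)+[z]))
    for q in o: print(q[0],fit([q],dim,p0,z0=z))
def dark(c,box,sub=4):
    x0,y0,x1,y1=box;a=im[c][y0:y1,x0:x1].astype(float).mean(2);w=np.clip(np.percentile(a,75)-a-25,0,None)
    yy,xx=np.mgrid[y0:y1,x0:x1];return np.array([(w*xx).sum(),(w*yy).sum()])/w.sum()
a=dark('scene',(370,208,380,216));b=dark('top',(208,248,216,254))
print('clip px',a,b,at_z('scene',a,.047),at_z('top',b,.047),tri(a,b))
cv2.imwrite('pics/dim.png',np.hstack([cv2.resize(im['top'][230:256,190:242],(520,260),interpolation=cv2.INTER_CUBIC)[:,:400],cv2.resize(im['scene'][200:226,340:392],(520,260),interpolation=cv2.INTER_CUBIC)[:,:400]])[:,:,::-1])
E
```

```text
stage top [320.41666667 207.75      ] [370.25       243.58333333]
stage scene [170.91666667 181.58333333] [230.41666667 206.41666667]
both z (array([ 0.51400523, -0.25363   ,  0.3627808 ,  0.00990851]), np.float64(0.1798276624772521))
top (array([ 0.51405053, -0.25390762,  0.3608467 ]), np.float64(0.07526157136816075))
scene (array([ 0.51404081, -0.25334389,  0.36489663]), np.float64(0.24632876310691135))
base top [173.25       193.91666667] [248.91666667 258.91666667]
base scene [313.41666667 203.08333333] [416.75 281.75]
both z (array([0.49700526, 0.2584963 , 0.20297979, 0.03995879]), np.float64(0.8229248420347948))
top (array([0.49842991, 0.25774262, 0.20141288]), np.float64(0.5628636597572108))
scene (array([0.49868482, 0.25841446, 0.2073033 ]), np.float64(0.8965952812318441))
clip px [374.795671  210.8033189] [211.34347912 251.47960993] [0.39721689 0.25183502 0.047     ] [0.40033017 0.25058735 0.047     ] (array([0.39979987, 0.25110796, 0.04981233]), [np.float64(0.0009335188958429539), np.float64(0.0009335188958430491)])
```

View pics/dim.png

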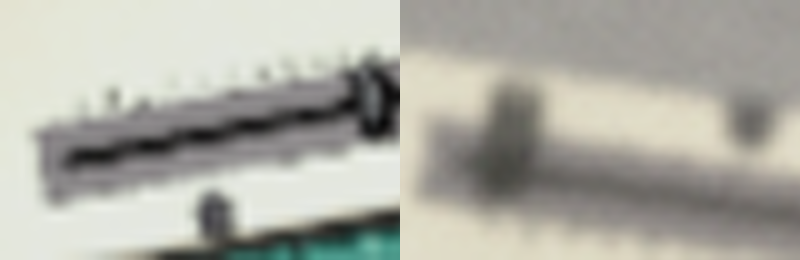

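```bash
cat >> h.py <<'E'
from scipy.optimize import minimize
from scipy.ndimage import map_coordinates
def rings(im,cams,p0,off,z,d0,r0,ang=np.linspace(0,2*np.pi,90)):
    G={c:cv2.GaussianBlur(im[c].astype(np.float32).mean(2),(0,0),.7) for c in cams}
    def f(p):
        x,y,w,d,r=p;v=0
        for c in cams:
            K,R,t=P(c)
            for s in(-1,1):
                a=off+r*np.cos(ang);b=s*d+r*np.sin(ang)
                X=np.stack([x+np.cos(w)*a-np.sin(w)*b,y+np.sin(w)*a+np.cos(w)*b,0*a+z],1)
                q=(X@R.T+t)@K.T;q=q[:,:2]/q[:,2:]
                v+=map_coordinates(G[c],[q[:,1],q[:,0]],order=3).mean()
        return v/2/len(cams)
    p0=np.array(p0+(d0,r0));S=np.vstack([p0]+[p0+e for e in np.diag([.004,.004,.03,.004,.003])])
    m=minimize(f,p0,method='Nelder-Mead',options=dict(initial_simplex=S,xatol=1e-5,fatol=1e-3,maxiter=2000))
    return m.x.round(4),round(m.fun,1)
E
python3 - <<'E'
from h import *
im={c:cv2.imread(f'pics/{c}0.png')[:,:,::-1] for c in('scene','top')}
for q in (['top'],['scene'],['top','scene']):
    print('stage',q,rings(im,q,(.514,-.2537,.362),0,.01,.043,.026))
    print('base',q,rings(im,q,(.4985,.258,.203),.038,.045,.043,.026))
for c,uv in(('top',(211.34,251.48)),('scene',(374.8,210.8))): print(proj(c,(.4,.25,.047)),uv)
E
```

```text
stage ['top'] (array([ 0.512 , -0.2412,  0.4623,  0.0329,  0.0253]), np.float64(165.2))
base ['top'] (array([0.4978, 0.258 , 0.2032, 0.0453, 0.0276]), np.float64(177.7))
stage ['scene'] (array([ 0.4769, -0.279 ,  0.8015,  0.0468,  0.0501]), np.float64(111.3))
base ['scene'] (array([0.4962, 0.2581, 0.2127, 0.0454, 0.0285]), np.float64(187.3))
stage ['top', 'scene'] (array([ 0.5102, -0.2421,  0.4137,  0.0334,  0.0255]), np.float64(171.1))Traceback (most recent call last):
  File "<stdin>", line 5, in <module>
  File "h.py", line 50, in rings
    m=minimize(f,p0,method='Nelder-Mead',options=dict(initial_simplex=S,xatol=1e-5,fatol=1e-3,maxiter=2000))
    res = _minimize_neldermead(fun, x0, args, callback, bounds=bounds,
                               **options)
    fxcc = func(xcc)
    fx = function(np.copy(x), *(wrapper_args + args))
  File "h.py", line 42, in f
    K,R,t=P(c)
          ~^^^
  File "h.py", line 4, in P
    i=arm.camera_info(c); return np.array(i['mtx']),np.array(i['R']),np.array(i['t'])
ValueError: time passes only in moves, steps and waits
```

```bash
sed -i 's/^def P(c):/import functools\n@functools.lru_cache\ndef P(c):/' h.py; cat >> h.py <<'E'
from scipy.spatial.transform import Rotation as Ro
def go(pts,yaw=None):
    """pts: world TCP targets; yaw: object yaw, tool y along object's y. prints row numbers"""
    o=arm.get_obs();R=np.array(o['eef_rot']);p=np.array(o['position'])
    rv=np.zeros(3)
    if yaw is not None:
        y=np.array([-np.sin(yaw),np.cos(yaw),0]);z=np.array([0,0,-1.])
        rv=Ro.from_matrix(R.T@np.stack([np.cross(y,z),y,z],1)).as_rotvec()/np.pi
    print('t',round(o['time'],2),'pos',p.round(4),'F',np.round(o['force'],2),'w',round(o['gripper_width'],4),'ff',np.round(o['finger_force'],1),'Ry',R[:,1].round(4))
    for q in pts:
        s=R.T@(np.array(q)-p)/.5;print(np.concatenate([rv,s]).round(4).tolist(),'dist mm',round(np.linalg.norm(s)*500))
E
python3 - <<'E'
from h import *
go([(.42,.3,.22),(.514,-.2537,.20)],.362)
E
```

```text
t 1.1 pos [0.1636 0.6032 0.2054] F [-0.11  0.28 -0.64] w 0.0939 ff 0.0 Ry [ 2.617e-01  9.651e-01 -1.000e-04]
[-0.0, -0.0, -0.1995, -0.6537, -0.451, -0.0291] dist mm 397
[-0.0, -0.0, -0.1995, -1.125, -1.4706, 0.011] dist mm 926
```

Request:
servo_tool:
  moves: [0, 0, -0.1995, -0.654, -0.451, -0.03, 1, 0, 0, -0.1995, -0.654, -0.451, -0.03, 1, 0, 0, -0.1995, -0.654, -0.451, -0.03, 1, 0, 0, -0.1995, -0.654, -0.451, -0.03, 1, 0, 0, -0.1995, -0.654, -0.451, -0.03, 1, 0, 0, -0.1995, -0.654, -0.451, -0.03, 1, 0, 0, -0.1995, -0.654, -0.451, -0.03, 1, 0, 0, -0.1995, -0.654, -0.451, -0.03, 1]

```text
time: 1.77
position: [0.372, 0.3566, 0.2179]
eef_rot: [[-0.935, -0.354, 0.0], [-0.354, 0.935, 0.0], [-0.0, 0.0, -1.0]]
force: [0.7, 0.5, 0.9]
gripper_width: 0.094
finger_force: 0.0
```

```bash
python3 - <<'E'
from h import *
go([(.48,0,.20),(.514,-.2537,.15)],.362)
E
```

```text
t 1.77 pos [0.372  0.3566 0.2179] F [0.68 0.49 0.95] w 0.094 ff 0.0 Ry [-3.545e-01  9.351e-01  3.000e-04]
[0.0001, 0.0001, 0.0001, 0.0508, -0.7434, 0.0356] dist mm 373
[0.0001, 0.0001, 0.0001, 0.1671, -1.242, 0.1354] dist mm 630
```

Request:
servo_tool:
  moves: [0, 0, 0, 0.05, -0.743, 0.03, 1, 0, 0, 0, 0.05, -0.743, 0.03, 1, 0, 0, 0, 0.05, -0.743, 0.03, 1, 0, 0, 0, 0.05, -0.743, 0.03, 1, 0, 0, 0, 0.05, -0.743, 0.03, 1, 0, 0, 0, 0.05, -0.743, 0.03, 1, 0, 0, 0, 0.05, -0.743, 0.03, 1, 0, 0, 0, 0.05, -0.743, 0.03, 1]

```text
time: 2.43
position: [0.468, 0.0376, 0.2045]
eef_rot: [[-0.935, -0.354, 0.001], [-0.354, 0.935, 0.0], [-0.001, -0.0, -1.0]]
force: [1.7, 0.6, -1.2]
gripper_width: 0.094
finger_force: 0.0
```

```bash
python3 - <<'E'
from h import *
go([(.514,-.2537,.13)],.362)
E
```

```text
t 2.43 pos [0.468  0.0376 0.2045] F [ 1.7   0.57 -1.17] w 0.094 ff 0.0 Ry [-3.543e-01  9.351e-01 -1.000e-04]
[-0.0, 0.0003, 0.0, 0.1204, -0.5774, 0.149] dist mm 304
```

Request:
servo_tool:
  moves: [0, 0, 0, 0.12, -0.577, 0.14, 1, 0, 0, 0, 0.12, -0.577, 0.14, 1, 0, 0, 0, 0.12, -0.577, 0.14, 1, 0, 0, 0, 0.12, -0.577, 0.14, 1, 0, 0, 0, 0.12, -0.577, 0.14, 1, 0, 0, 0, 0.12, -0.577, 0.14, 1, 0, 0, 0, 0.12, -0.577, 0.14, 1, 0, 0, 0, 0.12, -0.577, 0.14, 1]

```text
time: 3.1
position: [0.5127, -0.2575, 0.1331]
eef_rot: [[-0.937, -0.349, -0.001], [-0.349, 0.937, -0.002], [0.002, -0.002, -1.0]]
force: [-1.0, -1.1, -0.6]
gripper_width: 0.0936
finger_force: 0.0
```

Request:
servo_tool:
  moves: [0, 0, 0, 0, 0, 0, 1, 0, 0, 0, 0, 0, 0, 1]

```text
time: 3.27
position: [0.5136, -0.2517, 0.1339]
eef_rot: [[-0.936, -0.353, -0.001], [-0.353, 0.936, 0.0], [0.001, 0.0, -1.0]]
force: [0.5, -0.4, -0.1]
gripper_width: 0.0938
finger_force: 0.0
```

```bash
python3 - <<'E'
from h import *
go([(.514,-.2537,.017)],.362)
E
```

```text
t 3.27 pos [ 0.5136 -0.2517  0.1339] F [ 0.51 -0.35 -0.14] w 0.0938 ff 0.0 Ry [-3.531e-01  9.356e-01  3.000e-04]
[0.0001, -0.0002, -0.0004, 0.0005, -0.0042, 0.2338] dist mm 117
```

Request:
servo_tool:
  moves: [0, 0, 0, 0, -0.004, 0.08, 0.6, 0, 0, 0, 0, -0.004, 0.15, 0.4, 0, 0, 0, 0, -0.004, 0.2, 0.2, 0, 0, 0, 0, -0.004, 0.22, 0, 0, 0, 0, 0, -0.004, 0.232, -0.3, 0, 0, 0, 0, -0.004, 0.233, -0.3, 0, 0, 0, 0, -0.004, 0.233, -0.5, 0, 0, 0, 0, -0.004, 0.233, -0.5]
  newtons: 8

```text
time: 3.93
position: [0.5155, -0.2534, 0.0193]
eef_rot: [[-0.935, -0.354, 0.002], [-0.354, 0.935, -0.001], [-0.002, -0.001, -1.0]]
force: [-0.2, -0.8, 0.5]
gripper_width: 0.0445
finger_force: 0.0
```

Request:
servo_tool:
  moves: [0, 0, 0, 0, 0, 0, -1, 0, 0, 0, 0, 0, 0, -1, 0, 0, 0, 0, 0, 0, -1, 0, 0, 0, 0, 0, 0, -1]
  newtons: 8

```text
time: 4.27
position: [0.5147, -0.2534, 0.018]
eef_rot: [[-0.935, -0.354, 0.0], [-0.354, 0.935, -0.0], [-0.0, -0.0, -1.0]]
force: [0.3, -0.2, 0.3]
gripper_width: 0.0171
finger_force: 0.0
```

```bash
python3 - <<'E'
from h import *
go([(.514,-.2537,.017)],.362)
E
```

```text
t 4.27 pos [ 0.5147 -0.2534  0.018 ] F [ 0.32 -0.2   0.35] w 0.0171 ff 0.0 Ry [-3.541e-01  9.352e-01 -3.000e-04]
[-0.0001, 0.0001, -0.0, 0.0015, -0.0002, 0.0021] dist mm 1
```

Request:
servo_tool:
  moves: [0, 0, 0, 0, 0, 0, -1, 0, 0, 0, 0, 0, 0, -1]
  newtons: 8

```text
time: 4.43
position: [0.5146, -0.2533, 0.0179]
eef_rot: [[-0.935, -0.354, 0.0], [-0.354, 0.935, 0.0], [-0.0, -0.0, -1.0]]
force: [-1.5, 1.3, 6.3]
gripper_width: 0.0136
finger_force: 8.0
```

Request:
servo_tool:
  moves: [0, 0, 0, 0, 0, 0, -1, 0, 0, 0, 0, 0, 0, -1]
  newtons: 35

```text
time: 4.6
position: [0.5146, -0.2533, 0.0179]
eef_rot: [[-0.935, -0.354, 0.0], [-0.354, 0.935, 0.0], [-0.0, 0.0, -1.0]]
force: [-1.6, 1.5, 5.1]
gripper_width: 0.0137
finger_force: 35.0
```

Request:
servo_tool:
  moves: [0, 0, 0, 0, 0, -0.02, -1, 0, 0, 0, 0, 0, -0.06, -1, 0, 0, 0, 0, 0, -0.12, -1, 0, 0, 0, 0, 0, -0.19, -1, 0, 0, 0, 0, 0, -0.26, -1, 0, 0, 0, 0, 0, -0.3, -1, 0, 0, 0, 0, 0, -0.3, -1]

```text
time: 5.18
position: [0.5161, -0.2544, 0.1725]
eef_rot: [[-0.935, -0.354, 0.006], [-0.354, 0.935, -0.002], [-0.005, -0.004, -1.0]]
force: [0.6, -0.2, -3.8]
gripper_width: 0.0137
finger_force: 35.0
```

```bash
python3 - <<'E'
from h import *
b=np.array([.4978,.258]);w=.203;c=b+.038*np.array([np.cos(w),np.sin(w)]);print(c)
go([(.5,0,.2),(c[0],c[1],.2)],w)
E
```

```text
[0.53501971 0.26566113]
t 5.18 pos [ 0.5161 -0.2544  0.1725] F [ 0.64 -0.21 -3.79] w 0.0137 ff 35.0 Ry [-0.3537  0.9353 -0.004 ]
[-0.0011, 0.0016, 0.0505, -0.1502, 0.487, -0.0563] dist mm 256
[-0.0011, 0.0016, 0.0505, -0.4036, 0.9592, -0.057] dist mm 521
```

Request:
servo_tool:
  moves: [0, 0, 0.02, -0.05, 0.1, -0.02, -1, 0, 0, 0.05, -0.15, 0.3, -0.05, -1, 0, 0, 0.0505, -0.2, 0.48, -0.05, -1, 0, 0, 0.0505, -0.3, 0.7, -0.04, -1, 0, 0, 0.0505, -0.37, 0.9, -0.03, -1, 0, 0, 0.0505, -0.402, 0.959, -0.03, -1, 0, 0, 0.0505, -0.402, 0.959, -0.03, -1, 0, 0, 0.0505, -0.402, 0.959, -0.03, -1]

```text
time: 5.85
position: [0.5269, 0.0803, 0.1828]
eef_rot: [[-0.979, -0.202, -0.001], [-0.202, 0.979, -0.0], [0.001, -0.0, -1.0]]
force: [1.3, 0.4, -3.5]
gripper_width: 0.0138
finger_force: 35.0
```

Request:
servo_tool:
  moves: [0, 0, 0, 0, 0, 0, -1, 0, 0, 0, 0, 0, 0, -1]

```text
time: 6.02
position: [0.527, 0.0807, 0.1825]
eef_rot: [[-0.979, -0.206, -0.002], [-0.206, 0.979, -0.0], [0.002, 0.0, -1.0]]
force: [-0.3, -0.6, -3.8]
gripper_width: 0.0136
finger_force: 35.0
```

```bash
python3 - <<'E'
from h import *
go([(.535,.2657,.11)],.203)
E
```

```text
t 6.02 pos [0.527  0.0807 0.1825] F [-0.29 -0.6  -3.75] w 0.0136 ff 35.0 Ry [-2.061e-01  9.785e-01  1.000e-04]
[0.0, -0.0005, 0.0014, -0.092, 0.3588, 0.1448] dist mm 199
```

Request:
servo_tool:
  moves: [0, 0, 0.001, -0.02, 0.06, 0, -1, 0, 0, 0.001, -0.04, 0.13, 0, -1, 0, 0, 0.001, -0.06, 0.21, 0, -1, 0, 0, 0.001, -0.08, 0.28, 0.04, -1, 0, 0, 0.001, -0.092, 0.34, 0.08, -1, 0, 0, 0.001, -0.092, 0.359, 0.12, -1, 0, 0, 0.001, -0.092, 0.359, 0.13, -1, 0, 0, 0.001, -0.092, 0.359, 0.13, -1]

```text
time: 6.68
position: [0.5359, 0.2618, 0.1164]
eef_rot: [[-0.98, -0.198, -0.003], [-0.198, 0.98, -0.003], [0.003, -0.002, -1.0]]
force: [-0.1, -0.8, -3.8]
gripper_width: 0.0137
finger_force: 35.0
```

Request:
servo_tool:
  moves: [0, 0, 0, 0, 0, 0, -1, 0, 0, 0, 0, 0, 0, -1, 0, 0, 0, 0, 0, 0, -1]

```text
time: 6.93
position: [0.5376, 0.2624, 0.1196]
eef_rot: [[-0.98, -0.197, 0.001], [-0.197, 0.98, 0.0], [-0.002, 0.0, -1.0]]
force: [-0.4, 0.3, -3.3]
gripper_width: 0.0136
finger_force: 35.0
```

```bash
python3 - <<'E'
from h import *
go([(.535,.2657,.11)],.203)
im={c:arm.grab_frame(c) for c in('scene','top')}
for c in im: cv2.imwrite(f'pics/{c}1.png',im[c][:,:,::-1])
z=lambda a:cv2.resize(a,(400,400),interpolation=cv2.INTER_CUBIC)
cv2.imwrite('pics/hov.png',np.hstack([z(im['scene'][190:290,315:415]),z(im['top'][180:265,165:250])])[:,:,::-1])
for c in im:
    for n in('hole_wide','hole_narrow','stage','peg_wide','peg_narrow'): print(c,n,[(np.round(d['at'],1).tolist(),round(d['p'],2)) for d in arm.mark_of(c,n)])
E
```

```text
t 6.93 pos [0.5376 0.2624 0.1196] F [-0.43  0.26 -3.33] w 0.0136 ff 35.0 Ry [-1.971e-01  9.804e-01  2.000e-04]
[0.0001, 0.0005, -0.0015, 0.0038, 0.0075, 0.0193] dist mm 11
scene hole_wide [([239.0, 125.2], 0.88), ([395.0, 234.0], 0.63), ([174.7, 143.3], 0.6)]
scene hole_narrow [([167.9, 116.5], 0.86), ([234.4, 158.6], 0.75), ([339.2, 239.2], 0.56)]
scene stage [([367.2, 238.1], 0.89), ([175.5, 130.8], 0.72), ([234.8, 141.2], 0.66), ([296.9, 184.0], 0.22)]
scene peg_wide [([391.2, 249.3], 0.69)]
scene peg_narrow [([339.2, 257.5], 0.81)]
top hole_wide [([359.7, 317.3], 0.81), ([399.7, 273.6], 0.58), ([211.8, 228.5], 0.36)]
top hole_narrow [([344.3, 277.3], 0.94), ([430.4, 295.8], 0.74), ([224.3, 201.6], 0.63)]
top stage [([211.1, 212.0], 0.65), ([414.9, 289.1], 0.63), ([353.6, 294.8], 0.57), ([279.7, 180.7], 0.19)]
top peg_wide [([192.6, 224.4], 0.8)]
top peg_narrow [([227.1, 206.9], 0.87)]
```

View pics/hov.png

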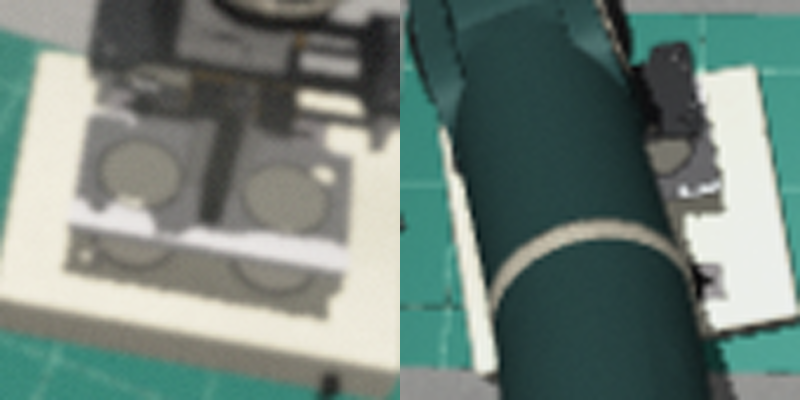

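```bash
python3 - <<'E'
from h import *
im={c:cv2.imread(f'pics/{c}0.png')[:,:,::-1] for c in('scene','top')}
for z in(.043,.045,.047): print('base',z,*[rings(im,q,(.4978,.258,.203),.038,z,.0453,.0278) for q in(['top'],['scene'],['top','scene'])])
h=dict(scene=cv2.imread('pics/scene1.png')[:,:,::-1])
w=.1985
for st in(0,.002): print('hover',rings(h,['scene'],(.537+st,.2624-st,w),0,.1117,.0453,.0278))
for c,q in(('scene',['scene']),('top',['top'])): print('stage rest',c,rings(im,q,(.5141,-.2537,.361),0,.01,.0453,.0278))
E
```

```text
base 0.043 (array([0.4983, 0.2583, 0.2031, 0.0453, 0.0276]), np.float64(177.7)) (array([0.4949, 0.258 , 0.2125, 0.0455, 0.0285]), np.float64(187.3)) (array([0.4971, 0.2582, 0.2065, 0.0454, 0.0279]), np.float64(184.7))
base 0.045 (array([0.4978, 0.258 , 0.2032, 0.0453, 0.0276]), np.float64(177.7)) (array([0.4962, 0.2581, 0.2127, 0.0454, 0.0284]), np.float64(187.3)) (array([0.4973, 0.258 , 0.2064, 0.0453, 0.0279]), np.float64(183.3))
base 0.047 (array([0.4974, 0.2577, 0.2031, 0.0452, 0.0275]), np.float64(177.7)) (array([0.4976, 0.2582, 0.2127, 0.0453, 0.0284]), np.float64(187.3)) (array([0.4975, 0.2579, 0.2071, 0.0453, 0.0279]), np.float64(182.9))
hover (array([ 0.4448,  0.2783,  0.8654, -0.    ,  0.0065]), np.float64(55.1))
hover (array([ 0.4449,  0.2783,  0.0676, -0.    ,  0.0065]), np.float64(55.1))
stage rest scene (array([ 0.5156, -0.2583, -1.5772, -0.    ,  0.    ]), np.float64(11.8))
stage rest top (array([ 0.512 , -0.2412,  0.4624,  0.0329,  0.0253]), np.float64(165.2))
```

```bash
python3 - <<'E'
from h import *
go([(.5352,.2659,.09),(.5352,.2659,.083)],.205)
E
```

```text
t 7.53 pos [0.5367 0.2635 0.1185] F [ 0.31  0.22 -4.06] w 0.0137 ff 35.0 Ry [-1.988e-01  9.800e-01 -1.000e-04]
[-0.0, -0.0, -0.0015, 0.0019, 0.0054, 0.057] dist mm 29
[-0.0, -0.0, -0.0015, 0.0019, 0.0054, 0.071] dist mm 36
```

Request:
servo_tool:
  moves: [0, 0, 0, 0, 0, 0.02, -1, 0, 0, 0, 0, 0, 0.04, -1, 0, 0, 0, 0, 0, 0.055, -1, 0, 0, 0, 0, 0, 0.062, -1, 0, 0, 0, 0, 0, 0.062, -1, 0, 0, 0, 0, 0, 0.062, -1, 0, 0, 0, 0, 0, 0.062, -1, 0, 0, 0, 0, 0, 0.062, -1]

```text
time: 8.2
position: [0.537, 0.2636, 0.0879]
eef_rot: [[-0.98, -0.199, 0.001], [-0.199, 0.98, 0.0], [-0.001, 0.0, -1.0]]
force: [0.8, 0.1, -4.8]
gripper_width: 0.0139
finger_force: 35.0
```

Request:
servo_tool:
  moves: [0, 0, 0, 0, 0, 0, -1, 0, 0, 0, 0, 0, 0, -1, 0, 0, 0, 0, 0, 0, -1, 0, 0, 0, 0, 0, 0, -1, 0, 0, 0, 0, 0, 0, -1, 0, 0, 0, 0, 0, 0, -1]

```text
time: 8.7
position: [0.5367, 0.2634, 0.0875]
eef_rot: [[-0.98, -0.199, 0.0], [-0.199, 0.98, -0.0], [0.0, -0.0, -1.0]]
force: [0.5, 0.2, -3.8]
gripper_width: 0.0136
finger_force: 35.0
```

```bash
python3 - <<'E'
from h import *
go([(.5352,.2659,.083)],.205)
E
```

```text
t 8.7 pos [0.5367 0.2634 0.0875] F [ 0.5   0.2  -3.76] w 0.0136 ff 35.0 Ry [-1.988e-01  9.800e-01 -1.000e-04]
[-0.0, -0.0, -0.0016, 0.002, 0.0054, 0.009] dist mm 5
```

Settled now; fine correction, then check in the scene view.

Request:
servo_tool:
  moves: [0, 0, -0.0016, 0.002, 0.0054, 0.006, -1, 0, 0, -0.0016, 0.002, 0.0054, 0.006, -1, 0, 0, -0.0016, 0.002, 0.0054, 0.006, -1, 0, 0, -0.0016, 0.002, 0.0054, 0.006, -1, 0, 0, -0.0016, 0.002, 0.0054, 0.006, -1, 0, 0, -0.0016, 0.002, 0.0054, 0.006, -1]

```text
time: 9.2
position: [0.5353, 0.2658, 0.0845]
eef_rot: [[-0.979, -0.204, 0.0], [-0.204, 0.979, -0.0], [-0.0, -0.0, -1.0]]
force: [0.1, 0.1, -4.0]
gripper_width: 0.014
finger_force: 35.0
```

```bash
python3 - <<'E'
from h import *
go([(.5352,.2659,.0629)],.205)
im=arm.grab_frame('scene');cv2.imwrite('pics/scene2.png',im[:,:,::-1])
b=cv2.resize(im[205:280,320:420],(800,600),interpolation=cv2.INTER_CUBIC)
g=arm.get_obs();p=np.array(g['position']);R=np.array(g['eef_rot']);X=np.array([-R[0,0],-R[1,0],0]);Y=R[:,1];zt=p[2]-.0179+.01
c=p-.0006*X;c[2]=0
for h in(zt,zt-.01):
  pl=[proj('scene',c+X*i*.045+Y*j*.085+[0,0,h]) for i,j in((-1,-1),(1,-1),(1,1),(-1,1))]
  cv2.polylines(b,[((np.array(pl)+.5-[320,205])*8).astype(int)],True,(255,0,0),1)
for x,y,r in((-.028,.068,.0085),(.028,-.068,.0055),(.0,.041,.0255),(0,-.041,.0255)):
  pl=[proj('scene',c+X*(x+r*np.cos(a))+Y*(y+r*np.sin(a))+[0,0,zt]) for a in np.linspace(0,6.28,30)]
  cv2.polylines(b,[((np.array(pl)+.5-[320,205])*8).astype(int)],True,(0,200,0),1)
w=.205;B=np.array([.4974,.258,0]);u=np.array([np.cos(w),np.sin(w),0]);v=np.array([-u[1],u[0],0])
for x,y in((.01,.068),(.066,-.068)):
  pl=[proj('scene',B+u*x+v*y+[0,0,h]) for h in(.045,.063)]
  cv2.polylines(b,[((np.array(pl)+.5-[320,205])*8).astype(int)],False,(255,0,255),1)
cv2.imwrite('pics/ov2.png',b[:,:,::-1])
E
```

```text
t 9.2 pos [0.5353 0.2658 0.0845] F [ 0.14  0.09 -3.96] w 0.014 ff 35.0 Ry [-2.036e-01  9.790e-01 -1.000e-04]
[-0.0, 0.0, 0.0, 0.0001, 0.0001, 0.0433] dist mm 22
```

View pics/ov2.png

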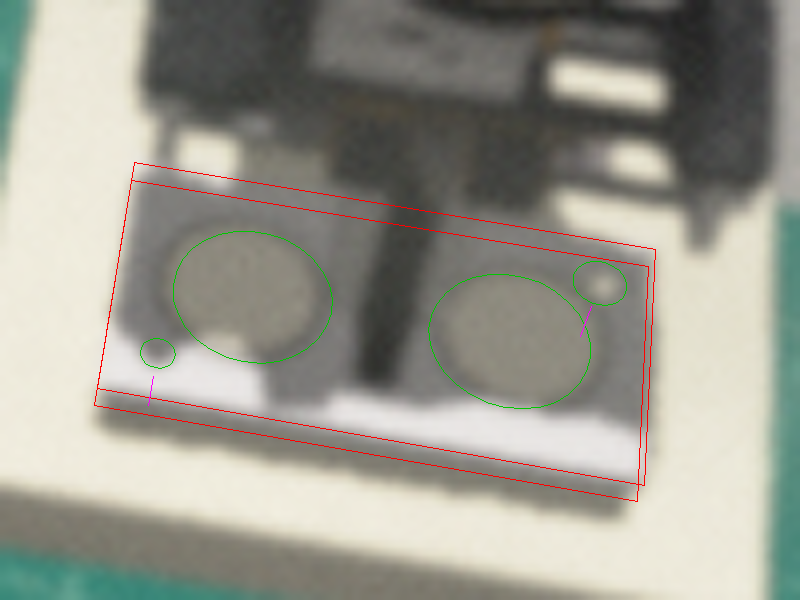

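The overlay agrees to within about a pixel: windows near (245,290) and (513,335), with the pegs below the holes. I'll lower it in small steps and watch the force.

Request:
servo_tool:
  moves: [0, 0, 0, 0, 0, 0.006, -1, 0, 0, 0, 0, 0, 0.012, -1, 0, 0, 0, 0, 0, 0.016, -1, 0, 0, 0, 0, 0, 0.016, -1]

```text
time: 9.58
position: [0.5349, 0.2657, 0.0758]
eef_rot: [[-0.979, -0.204, -0.001], [-0.204, 0.979, -0.001], [0.001, -0.0, -1.0]]
force: [-0.5, 1.2, -3.3]
gripper_width: 0.0139
finger_force: 35.0
```

Request:
servo_tool:
  moves: [0, 0, 0, 0, 0, 0.003, -1, 0, 0, 0, 0, 0, 0.006, -1, 0, 0, 0, 0, 0, 0.009, -1, 0, 0, 0, 0, 0, 0.01, -1]

```text
time: 9.92
position: [0.5351, 0.2658, 0.0712]
eef_rot: [[-0.979, -0.204, -0.0], [-0.204, 0.979, -0.0], [0.0, -0.0, -1.0]]
force: [0.1, 0.3, -4.1]
gripper_width: 0.0137
finger_force: 35.0
```

Request:
servo_tool:
  moves: [0, 0, 0, 0, 0, 0.004, -1, 0, 0, 0, 0, 0, 0.008, -1, 0, 0, 0, 0, 0, 0.011, -1, 0, 0, 0, 0, 0, 0.012, -1, 0, 0, 0, 0, 0, 0.012, -1]

```text
time: 10.33
position: [0.5352, 0.2659, 0.0653]
eef_rot: [[-0.979, -0.204, -0.0], [-0.204, 0.979, -0.0], [0.0, -0.0, -1.0]]
force: [-0.2, 0.8, -4.6]
gripper_width: 0.0139
finger_force: 35.0
```

Request:
servo_tool:
  moves: [0, 0, 0, 0, 0, 0.001, -1, 0, 0, 0, 0, 0, 0.002, -1, 0, 0, 0, 0, 0, 0.0035, -1, 0, 0, 0, 0, 0, 0.0035, -1]

```text
time: 10.67
position: [0.5351, 0.2659, 0.0636]
eef_rot: [[-0.979, -0.204, -0.0], [-0.204, 0.979, -0.0], [0.0, -0.0, -1.0]]
force: [0.3, 0.2, -3.6]
gripper_width: 0.0135
finger_force: 35.0
```

Request:
servo_tool:
  moves: [0, 0, 0, 0, 0, 0.0015, -1, 0, 0, 0, 0, 0, 0.003, -1, 0, 0, 0, 0, 0, 0.003, -1, 0, 0, 0, 0, 0, 0.003, -1]

```text
time: 11.0
position: [0.5353, 0.2659, 0.0629]
eef_rot: [[-0.979, -0.204, 0.0], [-0.204, 0.979, 0.0], [-0.0, 0.0, -1.0]]
force: [-4.9, -2.3, 10.3]
gripper_width: 0.0138
finger_force: 35.0
```

Request:
servo_tool:
  moves: [0, 0, 0, 0, 0, 0, -1, 0, 0, 0, 0, 0, 0, -1]
  newtons: 4

```text
time: 11.17
position: [0.5354, 0.266, 0.0628]
eef_rot: [[-0.979, -0.204, 0.0], [-0.204, 0.979, 0.0], [-0.001, 0.0, -1.0]]
force: [-3.3, -1.2, 6.2]
gripper_width: 0.014
finger_force: 4.0
```

Request:
servo_tool:
  moves: [0, 0, 0, 0, 0, 0, -0.3, 0, 0, 0, 0, 0, 0, -0.3, 0, 0, 0, 0, 0, 0, -0.3, 0, 0, 0, 0, 0, 0, -0.3, 0, 0, 0, 0, 0, 0, -0.3, 0, 0, 0, 0, 0, 0, -0.3]

```text
time: 11.67
position: [0.5352, 0.2659, 0.0622]
eef_rot: [[-0.979, -0.204, -0.0], [-0.204, 0.979, -0.0], [0.0, -0.0, -1.0]]
force: [-0.5, 1.1, 0.7]
gripper_width: 0.0329
finger_force: 0.0
```

Request:
servo_tool:
  moves: [0, 0, 0, 0, 0, -0.03, -0.3, 0, 0, 0, 0, 0, -0.08, -0.3, 0, 0, 0, 0, 0, -0.15, -0.3, 0, 0, 0, 0, 0, -0.22, -0.3, 0, 0, 0, 0, 0, -0.26, -0.3, 0, 0, 0, 0, 0, -0.26, -0.3]

```text
time: 12.17
position: [0.537, 0.2667, 0.1969]
eef_rot: [[-0.979, -0.204, 0.005], [-0.204, 0.979, 0.003], [-0.006, 0.002, -1.0]]
force: [0.6, -0.6, 0.5]
gripper_width: 0.0328
finger_force: 0.0
```

```bash
cat >> h.py <<'E'
def rect(img,c,B,xs,ys,z):
    u=np.array([np.cos(B[2]),np.sin(B[2]),0]);v=np.array([-u[1],u[0],0]);K,R,t=P(c)
    X=np.array([B[0],B[1],z])+xs[:,None,None]*u+ys[None,:,None]*v
    q=(X@R.T+t)@K.T;q=q[...,:2]/q[...,2:]
    return map_coordinates(img.astype(float).mean(2),[q[...,1],q[...,0]],order=3)
E
python3 - <<'E'
from h import *
B=(.4974,.258,.205)
xs=np.arange(-.106,-.078,.004);ys=np.arange(-.012,.040,.0005)
out=[]
for c in('top','scene'):
    a=cv2.imread(f'pics/{c}0.png');r=rect(a,c,B,xs,ys,.048)
    for x,row in zip(xs,r):
        w=np.clip(np.median(row)-row-25,0,None);print(c,round(x*1e3),round(row.min()),'y',round(1e3*(w*ys).sum()/max(w.sum(),1),2),'w',int(w.sum()))
    big=rect(a,c,B,np.arange(-.11,-.03,.00025),np.arange(-.08,.08,.0004),.048 if 1 else 0);out.append(np.clip(big,0,255))
cv2.imwrite('pics/rect.png',np.hstack(out).astype(np.uint8))
E
```

```text
top -106 62 y 0.0 w 0
top -102 80 y 13.24 w 1971
top -98 73 y 13.48 w 2847
top -94 76 y 13.49 w 2893
top -90 89 y 13.29 w 2190
top -86 159 y 13.68 w 514
top -82 204 y 0.0 w 0
scene -106 144 y 0.0 w 0
scene -102 128 y 14.04 w 516
scene -98 109 y 13.98 w 1469
scene -94 105 y 13.9 w 1678
scene -90 117 y 13.74 w 1286
scene -86 153 y 13.78 w 487
scene -82 178 y 0.0 w 0
```

View pics/rect.png

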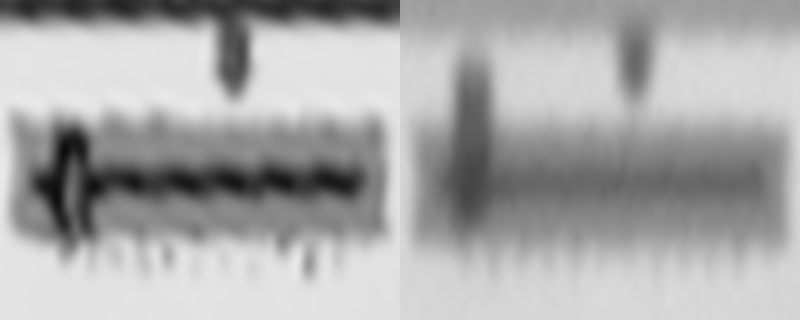

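```bash
python3 - <<'E'
from h import *
B=(.4974,.258,.205)
xs=np.arange(-.073,-.057,.002);ys=np.arange(-.075,-.03,.0005)
a=cv2.imread('pics/top0.png');r=rect(a,'top',B,xs,ys,.072).mean(0)
print(dict(zip((ys[::4]*1e3).round(1).tolist(),r[::4].round().tolist())))
b=cv2.imread('pics/scene0.png');r=rect(b,'scene',B,xs,ys,.072).mean(0);w=np.clip(np.median(r)-r,0,None);print('scene',1e3*(w*ys).sum()/w.sum())
u=np.array([np.cos(B[2]),np.sin(B[2])]);v=np.array([-u[1],u[0]])
D=lambda y:(np.array(B[:2])-.065*u+y*v)
for y in(-.052,.0136):print(D(y))
go([(*D(-.052),.15),(*D(-.052),.053)],.205)
E
```

```text
{-75.0: 159.0, -73.0: 144.0, -71.0: 132.0, -69.0: 119.0, -67.0: 107.0, -65.0: 94.0, -63.0: 77.0, -61.0: 52.0, -59.0: 31.0, -57.0: 40.0, -55.0: 77.0, -53.0: 97.0, -51.0: 82.0, -49.0: 57.0, -47.0: 52.0, -45.0: 68.0, -43.0: 85.0, -41.0: 94.0, -39.0: 98.0, -37.0: 101.0, -35.0: 102.0, -33.0: 100.0, -31.0: 97.0}
scene -51.859709493743566
[0.44434653 0.19385696]
[0.43099252 0.25808336]
t 12.17 pos [0.537  0.2667 0.1969] F [ 0.65 -0.62  0.51] w 0.0328 ff 0.0 Ry [-0.2035  0.9791  0.0022]
[0.0007, 0.0019, -0.0, 0.2117, -0.1051, 0.0923] dist mm 127
[0.0007, 0.0019, -0.0, 0.2129, -0.1056, 0.2863] dist mm 186
```

Request:
servo_tool:
  moves: [0, 0, 0, 0.07, -0.04, 0.0, 0, 0, 0, 0, 0.14, -0.08, 0.02, 0, 0, 0, 0, 0.212, -0.106, 0.05, 0, 0, 0, 0, 0.212, -0.106, 0.09, 0, 0, 0, 0, 0.212, -0.106, 0.09, 0, 0, 0, 0, 0.212, -0.106, 0.09, 0, 0, 0, 0, 0.212, -0.106, 0.09, 0, 0, 0, 0, 0.212, -0.106, 0.09, 0]

```text
time: 12.83
position: [0.4433, 0.1931, 0.1479]
eef_rot: [[-0.979, -0.204, 0.001], [-0.204, 0.979, 0.0], [-0.001, -0.0, -1.0]]
force: [-0.8, -0.6, 1.2]
gripper_width: 0.0471
finger_force: 0.0
```

Request:
servo_tool:
  moves: [0, 0, 0, 0, 0, 0, 0, 0, 0, 0, 0, 0, 0, 0, 0, 0, 0, 0, 0, 0, 0]

```text
time: 13.08
position: [0.4425, 0.1926, 0.1474]
eef_rot: [[-0.979, -0.204, 0.0], [-0.204, 0.979, 0.0], [-0.0, -0.0, -1.0]]
force: [0.3, -0.6, -0.5]
gripper_width: 0.0468
finger_force: 0.0
```

```bash
python3 - <<'E'
from h import *
go([(.4444,.1935,.053)],.205)
E
```

```text
t 13.08 pos [0.4425 0.1926 0.1474] F [ 0.3  -0.63 -0.49] w 0.0468 ff 0.0 Ry [-2.038e-01  9.790e-01 -1.000e-04]
[-0.0, 0.0001, 0.0001, -0.004, 0.001, 0.1889] dist mm 94
```

Request:
servo_tool:
  moves: [0, 0, 0, -0.004, 0.001, 0.06, 0, 0, 0, 0, -0.004, 0.001, 0.12, 0, 0, 0, 0, -0.004, 0.001, 0.16, 0, 0, 0, 0, -0.004, 0.001, 0.18, 0, 0, 0, 0, -0.004, 0.001, 0.187, -0.2, 0, 0, 0, -0.004, 0.001, 0.187, -0.4, 0, 0, 0, -0.004, 0.001, 0.187, -0.5, 0, 0, 0, -0.004, 0.001, 0.187, -0.5]
  newtons: 6

```text
time: 13.75
position: [0.4447, 0.1937, 0.0549]
eef_rot: [[-0.979, -0.204, 0.002], [-0.204, 0.979, 0.001], [-0.002, 0.001, -1.0]]
force: [-0.7, 0.3, 0.2]
gripper_width: 0.0249
finger_force: 0.0
```

Request:
servo_tool:
  moves: [0, 0, 0, 0, 0, 0, -1, 0, 0, 0, 0, 0, 0, -1, 0, 0, 0, 0, 0, 0, -1, 0, 0, 0, 0, 0, 0, -1, 0, 0, 0, 0, 0, 0, -1]
  newtons: 6

```text
time: 14.17
position: [0.4445, 0.1936, 0.0544]
eef_rot: [[-0.979, -0.204, 0.001], [-0.204, 0.979, 0.001], [-0.001, 0.0, -1.0]]
force: [-1.4, 0.5, 9.9]
gripper_width: 0.014
finger_force: 6.0
```

```bash
python3 - <<'E'
from h import *
B=(.4974,.258,.205);u=np.array([np.cos(B[2]),np.sin(B[2])]);v=np.array([-u[1],u[0]])
p=np.array(arm.get_obs()['position'])[:2];d=p-B[:2];print('base xy',d@u,d@v)
go([(*(p+v*(.0136-d@v)),.054)],.205)
E
```

```text
base xy -0.06489487375829905 -0.05226216281273688
t 14.17 pos [0.4445 0.1936 0.0544] F [-1.36  0.52  9.93] w 0.014 ff 6.0 Ry [-2.038e-01  9.790e-01  5.000e-04]
[0.0001, 0.0003, 0.0001, -0.0, 0.1317, 0.001] dist mm 66
```

Request:
servo_tool:
  moves: [0, 0, 0, 0, 0.015, 0, -1, 0, 0, 0, 0, 0.035, 0, -1, 0, 0, 0, 0, 0.06, 0, -1, 0, 0, 0, 0, 0.085, 0, -1, 0, 0, 0, 0, 0.11, 0, -1, 0, 0, 0, 0, 0.125, 0, -1, 0, 0, 0, 0, 0.1317, 0, -1, 0, 0, 0, 0, 0.1317, 0, -1]

```text
time: 14.83
position: [0.4311, 0.2591, 0.0544]
eef_rot: [[-0.979, -0.205, 0.001], [-0.205, 0.979, 0.001], [-0.002, 0.001, -1.0]]
force: [0.0, 1.8, 7.0]
gripper_width: 0.0141
finger_force: 6.0
```

Request:
servo_tool:
  moves: [0, 0, 0, 0, 0, 0, -1, 0, 0, 0, 0, 0, 0, -1, 0, 0, 0, 0, 0, 0, -1, 0, 0, 0, 0, 0, 0, -1]

```text
time: 15.17
position: [0.4312, 0.2584, 0.0545]
eef_rot: [[-0.979, -0.204, 0.001], [-0.204, 0.979, 0.001], [-0.002, 0.001, -1.0]]
force: [0.4, 1.5, 6.1]
gripper_width: 0.0135
finger_force: 6.0
```

```bash
python3 - <<'E'
from h import *
B=(.4974,.258,.205);u=np.array([np.cos(B[2]),np.sin(B[2])]);v=np.array([-u[1],u[0]])
p=np.array(arm.get_obs()['position'])[:2];d=p-B[:2];print('base xy',d@u,d@v)
go([(*(p+v*(.0136-d@v)),.054)],.205)
E
```

```text
base xy -0.06471426623012602 0.013870025234266933
t 15.17 pos [0.4312 0.2584 0.0545] F [0.43 1.46 6.14] w 0.0135 ff 6.0 Ry [-2.039e-01  9.790e-01  8.000e-04]
[0.0003, 0.0005, 0.0001, 0.0, -0.0005, 0.0009] dist mm 1
```

Request:
servo_tool:
  moves: [0, 0, 0, 0, 0, 0, -0.2, 0, 0, 0, 0, 0, 0, -0.2, 0, 0, 0, 0, 0, 0, -0.2, 0, 0, 0, 0, 0, 0, -0.2, 0, 0, 0, 0, 0, -0.04, -0.2, 0, 0, 0, 0, 0, -0.12, -0.2, 0, 0, 0, 0, 0, -0.2, -0.2, 0, 0, 0, 0, 0, -0.28, -0.2]

```text
time: 15.83
position: [0.4302, 0.2572, 0.1953]
eef_rot: [[-0.979, -0.203, -0.001], [-0.203, 0.979, -0.001], [0.001, -0.001, -1.0]]
force: [-0.1, 1.1, 0.7]
gripper_width: 0.0375
finger_force: 0.0
```

Request:
servo_tool:
  moves: [0, 0, 0, 0, -0.08, -0.04, 0, 0, 0, 0, 0, -0.16, -0.04, 0, 0, 0, 0, 0, -0.24, -0.04, 0, 0, 0, 0, 0, -0.32, -0.04, 0, 0, 0, 0, 0, -0.4, -0.04, 0, 0, 0, 0, 0, -0.48, -0.04, 0, 0, 0, 0, 0, -0.54, -0.04, 0, 0, 0, 0, 0, -0.6, -0.04, 0]

```text
time: 16.5
position: [0.4917, -0.038, 0.2139]
eef_rot: [[-0.979, -0.203, 0.0], [-0.203, 0.979, 0.0], [-0.0, -0.0, -1.0]]
force: [0.9, 1.1, 0.2]
gripper_width: 0.0468
finger_force: 0.0
```

Request:
servo_tool:
  moves: [0, 0, 0, 0, -0.08, 0, 0, 0, 0, 0, 0, -0.16, 0, 0, 0, 0, 0, 0, -0.2, 0, 0, 0, 0, 0, 0, -0.2, 0, 0, 0, 0, 0, 0, -0.2, 0, 0]

```text
time: 16.92
position: [0.5119, -0.1349, 0.2135]
eef_rot: [[-0.979, -0.202, -0.001], [-0.202, 0.979, -0.0], [0.001, -0.0, -1.0]]
force: [-0.1, 1.1, -0.6]
gripper_width: 0.0473
finger_force: 0.0
```

```bash
python3 - <<'E'
from h import *
go([])
im={c:arm.grab_frame(c)[:,:,::-1] for c in('scene','top')}
B=(.4974,.258,.205);o=[]
for c in im:
    cv2.imwrite(f'pics/{c}3.png',im[c]);a=im[c]
    ys=np.arange(-.012,.04,.0005)
    r=rect(a,c,B,np.arange(-.1,-.086,.001),ys,.048).mean(0);w=np.clip(np.median(r)-r-15,0,None);print(c,'clip',1e3*(w*ys).sum()/w.sum())
    r=rect(a,c,B,np.arange(-.071,-.059,.001),ys,.072).mean(0);print('dim',dict(zip((ys[::4]*1e3).round(1).tolist(),r[::4].round().tolist())))
    z=.055;big=np.clip(rect(a,c,B,np.arange(-.11,.11,.0008),np.arange(-.13,.13,.0008),z),0,255);o.append(cv2.resize(big,(400,340)))
    ct=contour(a[:,:,::-1],(165,187,260,266) if c=='top' else (306,196,426,294),172)
z=lambda a:cv2.resize(a,(400,300),interpolation=cv2.INTER_CUBIC)
cv2.imwrite('pics/fin.png',np.hstack([z(im['top'][185:269,155:267]),z(im['scene'][194:290,306:434])]))
cv2.imwrite('pics/finr.png',np.hstack(o).astype(np.uint8))
E
```

```text
t 16.92 pos [ 0.5119 -0.1349  0.2135] F [-0.05  1.12 -0.6 ] w 0.0473 ff 0.0 Ry [-2.015e-01  9.795e-01 -3.000e-04]
scene clip 14.583220301625492
dim {-12.0: 214.0, -10.0: 213.0, -8.0: 212.0, -6.0: 211.0, -4.0: 213.0, -2.0: 214.0, 0.0: 212.0, 2.0: 202.0, 4.0: 179.0, 6.0: 145.0, 8.0: 112.0, 10.0: 100.0, 12.0: 109.0, 14.0: 118.0, 16.0: 118.0, 18.0: 129.0, 20.0: 156.0, 22.0: 186.0, 24.0: 205.0, 26.0: 212.0, 28.0: 214.0, 30.0: 214.0, 32.0: 215.0, 34.0: 216.0, 36.0: 216.0, 38.0: 215.0}
top clip 13.432905123766844
dim {-12.0: 95.0, -10.0: 92.0, -8.0: 89.0, -6.0: 88.0, -4.0: 90.0, -2.0: 94.0, 0.0: 92.0, 2.0: 76.0, 4.0: 51.0, 6.0: 30.0, 8.0: 24.0, 10.0: 48.0, 12.0: 85.0, 14.0: 94.0, 16.0: 76.0, 18.0: 61.0, 20.0: 62.0, 22.0: 78.0, 24.0: 93.0, 26.0: 96.0, 28.0: 93.0, 30.0: 88.0, 32.0: 88.0, 34.0: 93.0, 36.0: 96.0, 38.0: 95.0}
```

View pics/fin.png

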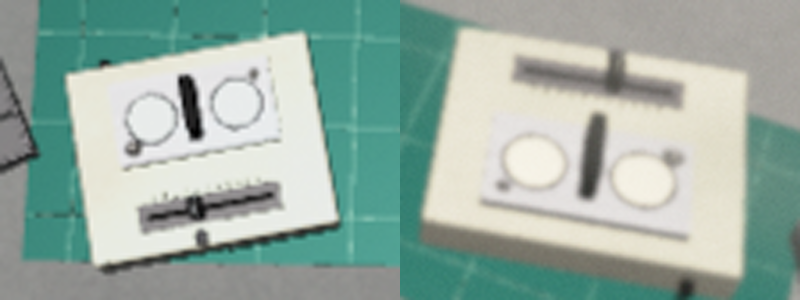

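The final crop shows the stage lying flat, with both pegs visible through its holes at (133,148) and (253,73) in the left half. The dimmer line stands beside the pointer at (197,207) / (202,238), and their base-y readings in the top view agree (about 13.4 mm against 13.4 mm).

```bash
python3 -c "
from station import arm
print(arm.sign_off())"
```

```text
the job is handed in; nothing more can be done
None
```

The stage is seated flat on both pegs, the dimmer line is at the pointer tip to within about 1 mm, nothing else was moved, and the job was handed in at about 17 s.

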